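# Lock the suction strainer and open its valve

## Robot

A 7-joint arm with a two-finger parallel gripper is mounted at the origin on the work surface. World frame = base frame: x ahead of the robot, y to its left, z up, the work surface at z = 0. Lengths are in m, angles in rad, forces in N, time in s.
With the tool pointing down it reaches from about 0.4 to 0.85 m from the base axis. Payload 10.4 kg.
Tool frame: the origin (TCP) lies on the centre line of the jaws, within the pads' length; the fingertips stand 11 mm ahead of it and the grasp point (between the pads) lies 8 mm behind it (manip.finger_overhang is the distance from the TCP to the fingertips, in m); z points along the fingers, y is the line along which they close (so a half turn about z gives the same grasp; the last joint's range is limited). The gripper opens to 85 mm and grips with 20 to 120 N. Pads are 22 mm wide; open, the fingers measure 114 mm over their backs; the gripper's body (76 mm by 85 mm) begins 54 mm behind the grasp point. The pads swing forward as they close: fully open they stand 13 mm farther back than shut.
Start: joints at [-1.211, 0.332, -0.065, 1.46, 0.022, 1.35, -0.088], TCP at [0.233, 0.58, 0.242] pointing down, gripper open.
Joint ranges: [-2.6, 2.6], [-0.5, 2.12], [-1.47, 1.34], [0.16, 2.42], [-1.27, 4.41], [0.06, 2.06], [-2.6, 2.6]. Speed limits (rad/s): [2.22, 2.22, 2.79, 2.79, 3.14, 3.14, 3.14].

## Interface

Orientations are given as a unit quaternion [x, y, z, w].
In Python, from workcell import manip, imaging, workorder gives the robot as it stands.
- The arm moves only by the tool jog_arm, never from a script. Its argument "deltas" is a list of rows, each an object with "gripper": the opening, from 0 (shut) to 1 (fully open); "offset": the shift along the tool's x, y, z in m, a list of three; "rotation": the turn, a rotation vector about the tool's x, y, z in degrees, a list of three. In form: [{"gripper": gripper, "offset": [tx, ty, tz], "rotation": [ax, ay, az]}, ...]. A call has 1 to 20 rows; each row shifts and turns the commanded pose from where the row before left it, along the tool's axes as they then stand; what a row does not reach is not made up. A row lasts 1/10 s, in which the tool goes at most 50 mm and 8.59 degrees, less where a joint would pass 70% of its speed; a pose out of reach is approached as far as the arm can. A call with a gripper value outside its range is refused whole. The fingers move at their own pace and stop on an object; "newtons" is the grip in N (left out, the last holds). Time passes only in rows, so rows that do not move let the fingers close. It gives the time, the measured TCP pose, the force, the opening and the grip force at its end, in the units of the state.
- manip.get_obs(): the state, without advancing time (a new reading comes with each control period).
- imaging.camera(name): name is "side" or "top"; returns the picture (480x640x3 uint8, blue, green, red); there is no depth.
- imaging.camera_model(name): a dict with "camera_matrix" (3x3 intrinsics, pixels), "k1" (the pictures are not rectified: a ray, as slopes to the right and down, at radius r is drawn at 1 + k1 r^2 times it, then the intrinsics apply), "world_to_cam" (4x4, takes a point from world to camera coordinates). Camera axes: x right, y up, looking along -z (the intrinsics and any distortion apply to the point x, -y, -z); pixel columns grow to the right and rows downward; lengths in m; the calibration is good to about 2 mm. A picture is of the moment at which its call begins. camera_model takes no time and is no camera call.
- workorder.hand_in(): hands the job in; it is judged then, once.
The state is a dict: "clock": time; "joint_pos": joint angles; "joint_velocities": joint speeds; "tau": joint torques, N m; "position": TCP position; "ee_rot": TCP orientation; "ft_force": force on the tool from outside, world axes, zero at the start; "torque": the same for the moment, N m; "grip_width": opening from 0.0 (shut) to 1.0 (fully open); "grasp_force": force on a finger pad.
Only numpy, scipy, OpenCV 4.12 (cv2) and the standard library are available. Lean on these libraries where they do the work, as an engineer would, in place of code of your own. Each camera call takes 0.05 s, during which the arm holds its last target. There are 200 camera calls.

## Task

The suction strainer has just been emptied: turn its black lock ring clockwise by the red lug until the lug stands over the green tab. Then, and only then, swing the blue valve handle a quarter turn counter-clockwise to its open stop, in line with the pipe. Push rather than grip if you like, leave the other things on the counter where they are, and let go of everything at the end.

Things in the scene. Friction and masses are not known exactly. Their poses are not given: they have to be found in the camera images.
- canister: Fixed suction strainer canister: clear cylinder 96 across on a grey 120 mm foot, white lid top at 132 above the counter, white drain pipe low on its -x side. Origin on its axis at counter level, z up.
- ring_center (a point): Point on the canister's vertical axis at the mid-height of the lock ring, 112 above the counter. The black ring is 112 across (117 over its ribs), from 100 to 122 above the counter.
- ring_lug (a point): Middle of the working part of the red lug that sticks out radially from the lock ring: 75 from the axis. The lug reaches to 92 from the axis, is 16 wide and spans 100 to 124 above the counter; moves with the ring. There is free air under it except at the green tab.
- lock_mark (a point): Near the outer end of the upper face of the fixed green tab, the locked mark: radial tab 14 wide, from the canister wall out to 104 from the axis, its top 86 above the counter, below the lug's path. This point is 98 from the axis.
- lock_ring (a joint): Turn of the lock ring in rad, growing clockwise seen from above: 0 = fully unlocked stop, 1.10 = red lug exactly over the green tab (locked), 1.15 = end stop just past it. Starts between 0 and 0.3. Stiff: about 3 N at the lug, stays where it is left.
- valve: Fixed brass ball valve on a steel pipe: pipe 22 thick along the body's x axis, its top at 51, ending in elbows down into the counter at 85 either side; brass body top at 58. Origin on the handle's axis at counter level.
- valve_center (a point): Point on the handle's vertical axis, 86 above the counter, mid-height of the handle.
- handle_grip (a point): Middle of the handle's blue sleeve, 70 from the axis. Handle: flat bar 18 wide, 79 to 93 above the counter, reaching 100 from the axis, to one side only; moves with the handle.
- valve_handle (a joint): Turn of the handle in rad, growing counter-clockwise seen from above: 0 = closed stop (handle square to the pipe, along the valve's -y), 1.571 = open stop (handle in line over the pipe, along the valve's +x). Starts between 0 and 0.2. Stiff: about 4 N at the sleeve, stays where it is left.
- kidney_dish: scuffed steel kidney-shaped dish, about 200 long (y) by 95 wide, 34 mm high; origin under its middle. Bystander.
- spatula_rest: white ceramic spatula rest 110 x 60 x 22 mm; origin under its middle. Bystander.
- bite_block: small yellow stepped plastic bite block 40 x 22 x 22 mm; origin under its middle. Bystander.
- tumbler: blue rinsing cup, 68 across, 85 mm high; origin under its middle. Bystander.
- jar: amber lidded jar, 72 across, 90 mm high; origin under its middle. Bystander.

How it is judged:
On the way, in this order (a step that is already met when the one before it is completed fails the run):
1. the lock ring is turned clockwise until its red lug is over the green tab, within about 6 degrees (ring at 1.0 rad or more) (value of joint lock_ring above 1 rad), for 0.2 s.
2. the valve handle is swung counter-clockwise to its open stop, within 7 degrees (1.45 rad or more) (value of joint valve_handle above 1.45 rad), for 0.2 s.
At the end, for the whole second after the job is handed in: The red lug stands over the green tab (within about 6 degrees, ring at 1.0 rad or more), the valve handle is at its open stop in line with the pipe (within 7 degrees, 1.45 rad or more), both at rest, and the robot touches nothing (value of joint lock_ring above 1 rad and value of joint valve_handle above 1.45 rad and velocity of joint each of lock_ring, valve_handle below 0.05 rad/s and contact force between each of the arm, the fingers and anything else below 0.1 N).
It fails at once if the valve handle is past 0.5 rad while the lock ring is not locked (value of joint valve_handle above 0.5 rad and value of joint lock_ring below 0.95 rad).
It fails at once if a bystander (kidney dish, spatula rest, bite block, cup or jar) is moved by more than 25 mm (distance of any of kidney_dish, spatula_rest, bite_block, tumbler, jar from where it was at the start of the episode above 0.025 m).
It fails at once if the cup or the jar is tipped by more than 30 degrees (angle between any of tumbler, jar's own z axis and vertical above 0.52 rad).
It also fails if it takes over 56 s, if anything falls off the work surface, if the arm or the gripper's body presses on something with over 40 N, if the wrist force passes 120 N, or if a joint passes its speed limit or range.

## Working session

There is one attempt and no reset: what is moved stays moved. The work goes in short steps, Python scripts to look and compute and a tool call to move; the robot and the scene stay as the last step left them, time stands still between calls to the robot, and variables do not carry over. Pictures are saved under pics/ and viewed, at most 10 in all, crops included, and the job is handed in when it is done.

Besides the shell and the picture viewer there is one more tool, called after "Call:" as name(argument=value, ...), one argument or row to a line, values as JSON. jog_arm: Moves the arm, as the interface text tells. Its arguments: {"type":"object","properties":{"deltas":{"type":"array","items":{"type":"object","properties":{"gripper":{"type":"number"},"offset":{"type":"array","items":{"type":"number"}},"rotation":{"type":"array","items":{"type":"number"}}}}},"newtons":{"type":"number"}},"required":["deltas"]}

```bash
mkdir -p pics
python3 - <<'E'
from workcell import manip, imaging
import cv2
for n in("top","side"):
    cv2.imwrite(f"pics/{n}0.png",imaging.camera(n))
    m=imaging.camera_model(n); print(n,m)
o=manip.get_obs();print(o["clock"],o["position"],o["ee_rot"],o["ft_force"],o["grip_width"])
E
```

```text
top {'camera_matrix': array([[459.41927891,   0.        , 326.16604739],
       [  0.        , 459.41927891, 233.33922132],
       [  0.        ,   0.        ,   1.        ]]), 'k1': 0.04025126467842556, 'world_to_cam': array([[ 0.01428724, -0.99984008,  0.01075553, -0.03222967],
       [ 0.99558502,  0.01522279,  0.09262143, -0.63103155],
       [-0.09277035,  0.00938474,  0.9956433 , -1.07684139],
       [ 0.        ,  0.        ,  0.        ,  1.        ]])}
side {'camera_matrix': array([[515.98075321,   0.        , 318.38298561],
       [  0.        , 515.98075321, 234.23869914],
       [  0.        ,   0.        ,   1.        ]]), 'k1': -0.09655028265774052, 'world_to_cam': array([[ 0.97764706, -0.20986428, -0.01277581, -0.61664218],
       [ 0.15570337,  0.68182849,  0.71474917, -0.16664271],
       [-0.14128941, -0.70076166,  0.69926419, -1.41986177],
       [ 0.        ,  0.        ,  0.        ,  1.        ]])}
0.1 [0.23331926 0.57946094 0.24157051] [ 1.90202993e-01  9.81744562e-01 -6.53354119e-04 -9.53779571e-05] [-0.93991467 -0.02093129  0.19726675] 1.0023346443247847
```

View pics/top0.png

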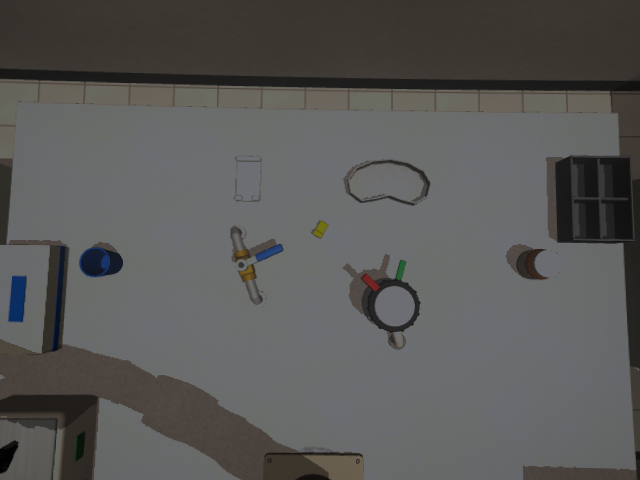

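View pics/side0.png

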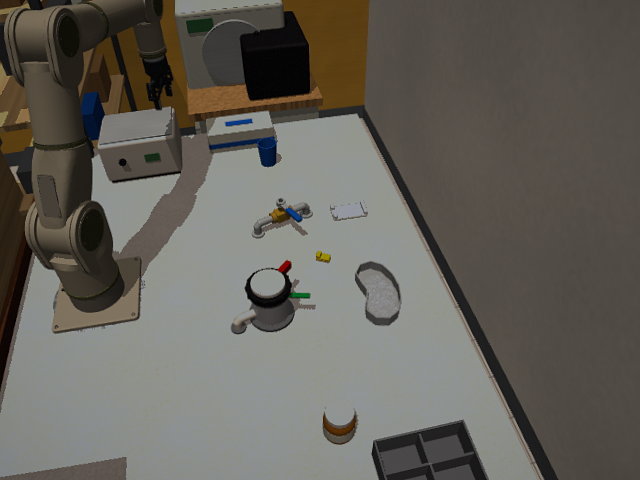

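The top view shows the valve near (242,265) with its blue handle pointing to (282,248). The ring is at about (394,305), the red lug tip near (365,278) and the green tab near (402,263). The tumbler, jar and other bystanders are well clear. I'll enlarge the work area next.

```bash
cat > h.py <<'E'
import numpy as np, cv2
from workcell import imaging
def ray(name,u,v,z):
    m=imaging.camera_model(name);K=m["camera_matrix"];T=m["world_to_cam"]
    s=np.array([(u-K[0,2])/K[0,0],(v-K[1,2])/K[1,1]]);p=s.copy()
    for _ in range(10): p=s/(1+m["k1"]*(p@p))
    R=T[:3,:3];d=R.T@np.array([p[0],-p[1],-1]);c=-R.T@T[:3,3]
    return c+d*(z-c[2])/d[2]
def proj(name,P):
    m=imaging.camera_model(name);K=m["camera_matrix"];T=m["world_to_cam"]
    q=T[:3,:3]@np.array(P)+T[:3,3];p=np.array([q[0],-q[1]])/-q[2]
    p=p*(1+m["k1"]*(p@p));return K[:2,:2]@p+K[:2,2]
E
python3 - <<'E'
import cv2
i=cv2.imread("pics/top0.png")[220:360,220:440]
i=cv2.convertScaleAbs(cv2.resize(i,None,fx=3.6,fy=3.6,interpolation=cv2.INTER_CUBIC),alpha=1.4)
cv2.imwrite("pics/top0c.png",i)
E
```

```text
(no output)
```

View pics/top0c.png

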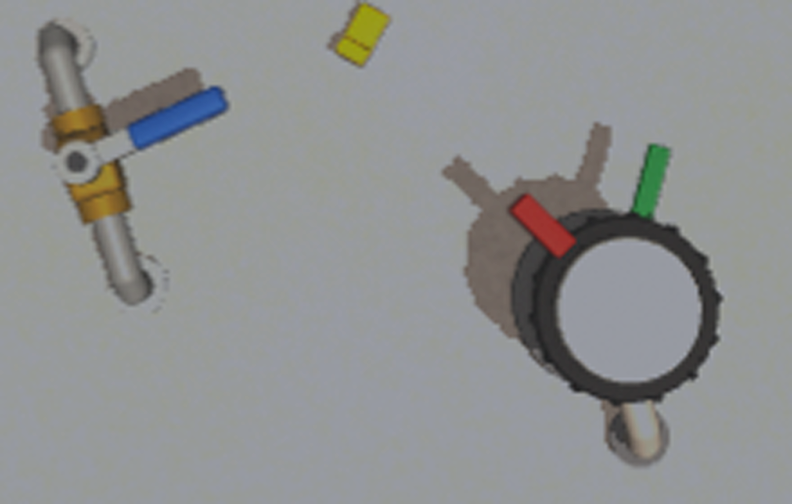

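The enlarged crop shows, in crop pixels: lid centre (629,309), lug end (519,203), green tab end (659,149), hub (76,161), handle end (222,99), and pipe ends (57,42) and (133,290).

Run:
```python
from h import *
pts=dict(lid=(629,309,.132),lugtip=(519,203,.124),tab=(659,149,.086),hub=(76,161,.095),htip=(222,99,.093),p1=(57,42,.045),p2=(133,290,.045))
W={k:ray("top",220+(x+.5)/3.6-.5,220+(y+.5)/3.6-.5,z) for k,(x,y,z) in pts.items()}
for k,w in W.items(): print(k,w.round(4))
a=lambda p,q:(np.hypot(*(W[q]-W[p])[:2]).round(4),np.degrees(np.arctan2(*(W[q]-W[p])[1::-1])).round(1))
print("lug",a("lid","lugtip"),"tab",a("lid","tab"),"handle",a("hub","htip"),"pipe",a("p2","p1"),a("p2","hub"))
```

```text
lid [ 0.4683 -0.1709  0.132 ]
lugtip [ 0.5303 -0.1055  0.124 ]
tab [ 0.5656 -0.1972  0.086 ]
hub [0.5525 0.1683 0.095 ]
htip [0.5927 0.0786 0.093 ]
p1 [0.6315 0.1919 0.045 ]
p2 [0.4708 0.1374 0.045 ]
lug (np.float64(0.0901), np.float64(46.5)) tab (np.float64(0.1009), np.float64(-15.1)) handle (np.float64(0.0982), np.float64(-65.9)) pipe (np.float64(0.1697), np.float64(18.7)) (np.float64(0.0874), np.float64(20.7))
```

Call:
jog_arm(
  deltas=[
    {"gripper": 0, "offset": [-0.0243, -0.0259, 0], "rotation": [0, 0, 0]},
    {"gripper": 0, "offset": [-0.0243, -0.0259, 0], "rotation": [0, 0, 0]},
    {"gripper": 0, "offset": [-0.0243, -0.0259, 0], "rotation": [0, 0, 0]},
    {"gripper": 0, "offset": [-0.0243, -0.0259, 0], "rotation": [0, 0, 0]},
    {"gripper": 0, "offset": [-0.0243, -0.0259, 0], "rotation": [0, 0, 0]},
    {"gripper": 0, "offset": [-0.0243, -0.0259, 0], "rotation": [0, 0, 0]},
    {"gripper": 0, "offset": [-0.0243, -0.0259, 0], "rotation": [0, 0, 0]},
    {"gripper": 0, "offset": [-0.0243, -0.0259, 0], "rotation": [0, 0, 0]},
    {"gripper": 0, "offset": [-0.0243, -0.0259, 0], "rotation": [0, 0, 0]},
    {"gripper": 0, "offset": [-0.0243, -0.0259, 0], "rotation": [0, 0, 0]},
    {"gripper": 0, "offset": [-0.0243, -0.0259, 0], "rotation": [0, 0, 0]},
    {"gripper": 0, "offset": [-0.0243, -0.0259, 0], "rotation": [0, 0, 0]},
    {"gripper": 0, "offset": [-0.0243, -0.0259, 0], "rotation": [0, 0, 0]},
    {"gripper": 0, "offset": [-0.0243, -0.0259, 0], "rotation": [0, 0, 0]},
    {"gripper": 0, "offset": [-0.0243, -0.0259, 0], "rotation": [0, 0, 0]},
    {"gripper": 0, "offset": [-0.0243, -0.0259, 0], "rotation": [0, 0, 0]},
    {"gripper": 0, "offset": [-0.0243, -0.0259, 0], "rotation": [0, 0, 0]},
    {"gripper": 0, "offset": [-0.0243, -0.0259, 0], "rotation": [0, 0, 0]},
    {"gripper": 0, "offset": [-0.0243, -0.0259, 0], "rotation": [0, 0, 0]},
    {"gripper": 0, "offset": [-0.0243, -0.0259, 0], "rotation": [0, 0, 0]},
  ],
)

```text
clock: 2.1
position: [0.4909, -0.0836, 0.2422]
ee_rot: [0.19, 0.982, 0.0, -0.0]
ft_force: [1.1, 0.4, 0.2]
grip_width: 0.001
grasp_force: 0.0
```

Call:
jog_arm(
  deltas=[
    {"gripper": 0, "offset": [0, 0, 0], "rotation": [0, 0, 8]},
    {"gripper": 0, "offset": [0, 0, 0], "rotation": [0, 0, 8]},
    {"gripper": 0, "offset": [0, 0, 0], "rotation": [0, 0, 8]},
    {"gripper": 0, "offset": [0, 0, 0], "rotation": [0, 0, 8]},
    {"gripper": 0, "offset": [0, 0, 0], "rotation": [0, 0, 8]},
    {"gripper": 0, "offset": [0, 0, 0], "rotation": [0, 0, 8]},
    {"gripper": 0, "offset": [0, 0, 0], "rotation": [0, 0, 8]},
    {"gripper": 0, "offset": [0, 0, 0], "rotation": [0, 0, 8]},
    {"gripper": 0, "offset": [0, 0, 0], "rotation": [0, 0, 8]},
    {"gripper": 0, "offset": [0, 0, 0], "rotation": [0, 0, 8]},
    {"gripper": 0, "offset": [0, 0, 0], "rotation": [0, 0, 8]},
    {"gripper": 0, "offset": [0, 0, 0], "rotation": [0, 0, 8]},
    {"gripper": 0, "offset": [0, 0, 0], "rotation": [0, 0, 8]},
    {"gripper": 0, "offset": [0, 0, 0], "rotation": [0, 0, 8]},
    {"gripper": 0, "offset": [0, 0, 0], "rotation": [0, 0, 0]},
    {"gripper": 0, "offset": [0, 0, 0], "rotation": [0, 0, 0]},
  ],
)

```text
clock: 3.7
position: [0.4906, -0.0822, 0.2421]
ee_rot: [0.919, 0.393, -0.0, -0.0]
ft_force: [0.6, 1.1, 0.1]
grip_width: 0.0
grasp_force: 0.0
```

```bash
cat > s.py <<'E'
from h import *
from workcell import manip
from scipy.spatial.transform import Rotation as R
def st():
    o=manip.get_obs();M=R.from_quat(o["ee_rot"]).as_matrix()
    print(o["clock"],np.round(o["position"],4),"phi",np.degrees(np.arctan2(M[1,0],M[0,0])).round(1),"zaxis",M[:,2].round(3),"F",np.round(o["ft_force"],1),"w",round(o["grip_width"],2),"q",np.round(o["joint_pos"],2))
    return np.array(o["position"]),M
def polar(c,p,ang): # radial, CW-tangential in frame at ang deg
    d=(p-c)[:2];a=np.radians(ang);return d@[np.cos(a),np.sin(a)],d@[np.sin(a),-np.cos(a)]
E
python3 - <<'E'
from s import *
p,M=st(); print(manip.finger_overhang, polar(np.array([.4683,-.1709,0]),p,46.5))
i=imaging.camera("side")[140:340,180:440]
cv2.imwrite("pics/side1.png",cv2.resize(i,None,fx=3,fy=3,interpolation=cv2.INTER_CUBIC))
E
```

```text
3.7 [ 0.4906 -0.0822  0.2421] phi 46.3 zaxis [-0.  0. -1.] F [0.6 1.1 0.1] w 0.0 q [-0.57  0.03  0.66  1.82 -0.02  1.3  -0.66]
0.011 (np.float64(0.07970092919065261), np.float64(-0.044830877051558415))
```

View pics/side1.png

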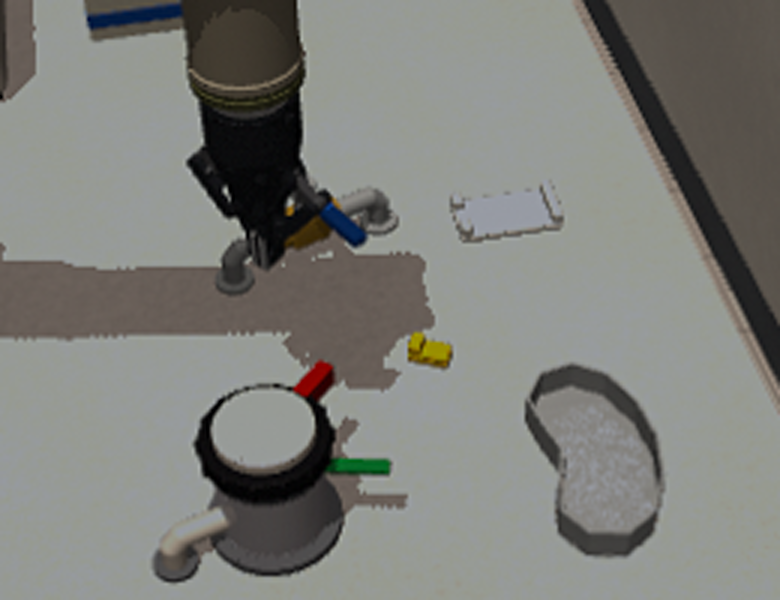

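Run:
```python
from h import *
for z in(.231,.218,.244): print(z,proj("side",[.4906,-.0822,z]))
```

```text
0.231 [268.57609712 226.60539576]
0.218 [268.99546156 230.40418907]
0.244 [268.15125818 222.75219575]
```

Call:
jog_arm(
  deltas=[
    {"gripper": 0, "offset": [0, 0, 0.026], "rotation": [0, 0, 0]},
    {"gripper": 0, "offset": [0, 0, 0.026], "rotation": [0, 0, 0]},
    {"gripper": 0, "offset": [0, 0, 0.026], "rotation": [0, 0, 0]},
    {"gripper": 0, "offset": [0, 0, 0.026], "rotation": [0, 0, 0]},
    {"gripper": 0, "offset": [0, 0, 0.026], "rotation": [0, 0, 0]},
    {"gripper": 0, "offset": [0, 0, 0], "rotation": [0, 0, 0]},
    {"gripper": 0, "offset": [0, 0.005, 0], "rotation": [0, 0, 0]},
    {"gripper": 0, "offset": [0, 0.005, 0], "rotation": [0, 0, 0]},
    {"gripper": 0, "offset": [0, 0.005, 0], "rotation": [0, 0, 0]},
    {"gripper": 0, "offset": [0, 0.005, 0], "rotation": [0, 0, 0]},
  ],
)

```text
clock: 4.75
position: [0.5061, -0.0966, 0.1132]
ee_rot: [0.92, 0.391, 0.001, 0.0]
ft_force: [0.7, 0.1, -0.4]
grip_width: -0.003
grasp_force: 0.0
```

Call:
jog_arm(
  deltas=[
    {"gripper": 0, "offset": [0.00155, 0.00564, 0], "rotation": [0, 0, 4]},
    {"gripper": 0, "offset": [0.00155, 0.00564, 0], "rotation": [0, 0, 4]},
    {"gripper": 0, "offset": [0.00155, 0.00564, 0], "rotation": [0, 0, 4]},
    {"gripper": 0, "offset": [0.00155, 0.00564, 0], "rotation": [0, 0, 4]},
  ],
)

```text
clock: 5.15
position: [0.5245, -0.1093, 0.1125]
ee_rot: [0.966, 0.258, -0.0, -0.0]
ft_force: [-2.8, 0.9, 1.6]
grip_width: -0.0
grasp_force: 1.4
```

Run:
```python
from s import *
p,M=st(); print(polar(np.array([.4683,-.1709,0]),p,30.5))
```

```text
5.15 [ 0.5245 -0.1093  0.1125] phi 29.9 zaxis [-0.001  0.001 -1.   ] F [-2.8  0.9  1.6] w -0.0 q [-0.49  0.3   0.71  1.88 -0.22  1.04 -0.74]
(np.float64(0.07968865212885483), np.float64(-0.024528108540548665))
```

Call:
jog_arm(
  deltas=[
    {"gripper": 0, "offset": [0.00155, 0.00564, 0], "rotation": [0, 0, 4]},
    {"gripper": 0, "offset": [0.00155, 0.00564, 0], "rotation": [0, 0, 4]},
    {"gripper": 0, "offset": [0.00155, 0.00564, 0], "rotation": [0, 0, 4]},
    {"gripper": 0, "offset": [0.00155, 0.00564, 0], "rotation": [0, 0, 4]},
    {"gripper": 0, "offset": [0.00155, 0.00564, 0], "rotation": [0, 0, 4]},
    {"gripper": 0, "offset": [0.00155, 0.00564, 0], "rotation": [0, 0, 4]},
    {"gripper": 0, "offset": [0.00155, 0.00564, 0], "rotation": [0, 0, 4]},
    {"gripper": 0, "offset": [0.00155, 0.00564, 0], "rotation": [0, 0, 4]},
    {"gripper": 0, "offset": [0.00155, 0.00564, 0], "rotation": [0, 0, 4]},
    {"gripper": 0, "offset": [0.00155, 0.00564, 0], "rotation": [0, 0, 4]},
    {"gripper": 0, "offset": [0, 0, 0], "rotation": [0, 0, 0]},
  ],
)

```text
clock: 6.25
position: [0.551, -0.1607, 0.1124]
ee_rot: [0.996, -0.087, -0.0, -0.0]
ft_force: [0.1, -0.6, -0.0]
grip_width: 0.001
grasp_force: 0.0
```

Run:
```python
from s import *
p,M=st(); print(polar(np.array([.4683,-.1709,0]),p,-9.5))
i=imaging.camera("side")[200:340,200:360]
cv2.imwrite("pics/side2.png",cv2.convertScaleAbs(cv2.resize(i,None,fx=4,fy=4,interpolation=cv2.INTER_CUBIC),alpha=1.4))
```

```text
6.25 [ 0.551  -0.1607  0.1124] phi -10.0 zaxis [-0.  0. -1.] F [ 0.1 -0.6 -0. ] w 0.0 q [-0.47  0.43  0.84  1.79 -0.36  1.09 -1.25]
(np.float64(0.0798424529516436), np.float64(-0.023718034094412525))
```

View pics/side2.png

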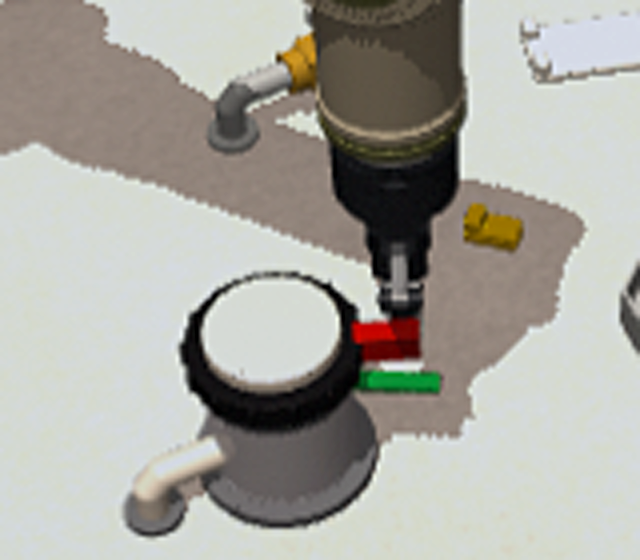

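The finger is against the red lug. The lug's outer upper edge runs from about (416,318) to (420,337) in the crop, and the green tab's outer end is near (440,380).

Run:
```python
from h import *
c=ray("side",200+272/4,200+331/4,.132); print("lid",c)
for n,x,y,z in(("a",416,318,.124),("b",420,337,.124),("tab1",440,373,.086),("tab2",440,383,.086)):
    w=ray("side",200+x/4,200+y/4,z); d=(w-[.4683,-.1709,0])[:2]; print(n,w.round(4),np.hypot(*d).round(4),np.degrees(np.arctan2(d[1],d[0])).round(1))
```

```text
lid [ 0.46755797 -0.17619392  0.132     ]
a [ 0.5573 -0.1785  0.124 ] 0.0893 -4.9
b [ 0.5568 -0.1943  0.124 ] 0.0915 -14.8
tab1 [ 0.5684 -0.1945  0.086 ] 0.1029 -13.3
tab2 [ 0.5668 -0.2024  0.086 ] 0.1034 -17.8
```

Call:
jog_arm(
  deltas=[
    {"gripper": 0, "offset": [0.0008, 0.0028, 0], "rotation": [0, 0, 2]},
    {"gripper": 0, "offset": [0.0008, 0.0028, 0], "rotation": [0, 0, 2]},
    {"gripper": 0, "offset": [0.0008, 0.0028, 0], "rotation": [0, 0, 2]},
    {"gripper": 0, "offset": [0, 0, 0], "rotation": [0, 0, 0]},
    {"gripper": 0, "offset": [0, 0, 0], "rotation": [0, 0, 0]},
    {"gripper": 0, "offset": [0, 0, 0], "rotation": [0, 0, 0]},
  ],
)

```text
clock: 6.9
position: [0.5514, -0.1692, 0.1123]
ee_rot: [0.99, -0.138, 0.0, 0.0]
ft_force: [0.8, -0.4, 0.1]
grip_width: 0.003
grasp_force: 0.2
```

Call:
jog_arm(
  deltas=[
    {"gripper": 0, "offset": [0, -0.015, 0], "rotation": [0, 0, 0]},
    {"gripper": 0, "offset": [0, -0.02, 0], "rotation": [0, 0, 0]},
    {"gripper": 0, "offset": [0, 0, -0.04], "rotation": [0, 0, 0]},
    {"gripper": 0, "offset": [0, 0, -0.04], "rotation": [0, 0, 0]},
    {"gripper": 0, "offset": [0, 0, -0.04], "rotation": [0, 0, 0]},
    {"gripper": 0, "offset": [0, 0, 0], "rotation": [0, 0, 0]},
    {"gripper": 0, "offset": [0, 0, 0], "rotation": [0, 0, 0]},
  ],
)

```text
clock: 7.6
position: [0.5615, -0.1343, 0.2327]
ee_rot: [0.99, -0.138, 0.001, -0.0]
ft_force: [-0.4, 0.7, 0.1]
grip_width: 0.002
grasp_force: 0.0
```

Run:
```python
from s import *
p,M=st()
i=imaging.camera("side")[200:340,200:360]
cv2.imwrite("pics/side3.png",cv2.convertScaleAbs(cv2.resize(i,None,fx=4,fy=4,interpolation=cv2.INTER_CUBIC),alpha=1.4))
```

```text
7.6 [ 0.5615 -0.1343  0.2327] phi -15.9 zaxis [ 0.001  0.001 -1.   ] F [-0.4  0.7  0.1] w 0.0 q [-0.6   0.31  0.93  1.65 -0.26  1.31 -1.47]
```

View pics/side3.png

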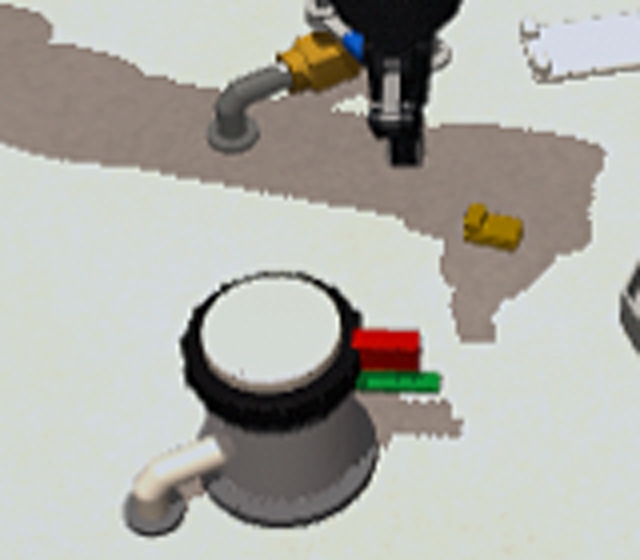

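The lug now lies parallel above the tab: its outer top edge runs (418,331)–(420,347) in the crop, and the tab end's middle is near (440,378). I'll check the angle.

Run:
```python
from h import *
for c in ([.4683,-.1709,0],[.4680,-.1735,0]):
  for n,x,y,z in(("lug",419,339,.124),("tab",440,378,.086)):
    w=ray("side",200+x/4-.4,200+y/4-.4,z); d=(w-c)[:2]; print(n,w.round(4),np.hypot(*d).round(4),np.degrees(np.arctan2(d[1],d[0])).round(1))
# top view: is ring visible
i=imaging.camera("top")[220:360,220:440]
cv2.imwrite("pics/top1.png",cv2.convertScaleAbs(cv2.resize(i,None,fx=3.6,fy=3.6,interpolation=cv2.INTER_CUBIC),alpha=1.4))
```

```text
lug [ 0.5552 -0.1942  0.124 ] 0.0899 -15.0
tab [ 0.5669 -0.197   0.086 ] 0.102 -14.8
lug [ 0.5552 -0.1942  0.124 ] 0.0896 -13.4
tab [ 0.5669 -0.197   0.086 ] 0.1016 -13.4
```

View pics/top1.png

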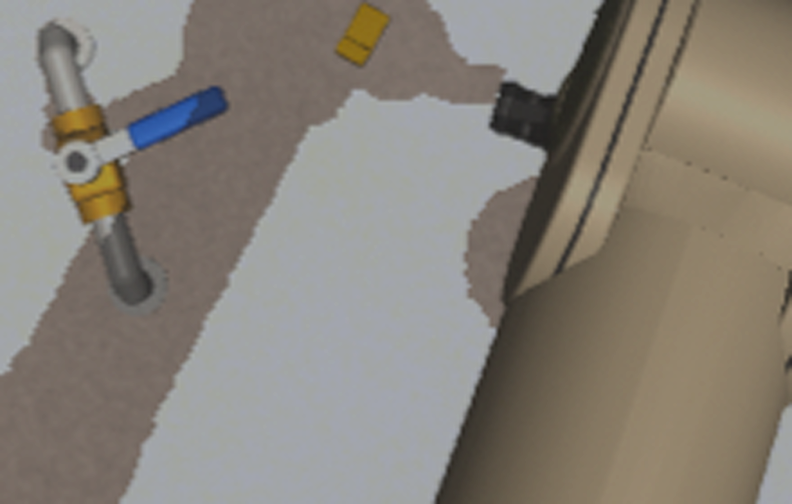

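The lug is over the tab: both measure about -15° from the axis, so the ring is locked. The valve handle hasn't moved, with its hub at crop (76,161) and tip at (222,99). I'll turn the tool and go to the far side of the handle.

Call:
jog_arm(
  deltas=[
    {"gripper": 0, "offset": [0, 0, 0], "rotation": [0, 0, -8.125]},
    {"gripper": 0, "offset": [0, 0, 0], "rotation": [0, 0, -8.125]},
    {"gripper": 0, "offset": [0, 0, 0], "rotation": [0, 0, -8.125]},
    {"gripper": 0, "offset": [0, 0, 0], "rotation": [0, 0, -8.125]},
    {"gripper": 0, "offset": [0, 0, 0], "rotation": [0, 0, -8.125]},
    {"gripper": 0, "offset": [0, 0, 0], "rotation": [0, 0, -8.125]},
    {"gripper": 0, "offset": [0, 0, 0], "rotation": [0, 0, -8.125]},
    {"gripper": 0, "offset": [0, 0, 0], "rotation": [0, 0, -8.125]},
    {"gripper": 0, "offset": [0, 0, 0], "rotation": [0, 0, -8.125]},
    {"gripper": 0, "offset": [0, 0, 0], "rotation": [0, 0, -8.125]},
    {"gripper": 0, "offset": [0, 0, 0], "rotation": [0, 0, -8.125]},
    {"gripper": 0, "offset": [0, 0, 0], "rotation": [0, 0, -8.125]},
    {"gripper": 0, "offset": [0, 0, 0], "rotation": [0, 0, -8.125]},
    {"gripper": 0, "offset": [0, 0, 0], "rotation": [0, 0, -8.125]},
    {"gripper": 0, "offset": [0, 0, 0], "rotation": [0, 0, -8.125]},
    {"gripper": 0, "offset": [0, 0, 0], "rotation": [0, 0, -8.125]},
  ],
)

```text
clock: 9.3
position: [0.5604, -0.1349, 0.2306]
ee_rot: [0.542, 0.841, -0.001, -0.001]
ft_force: [-0.2, 0.1, -0.3]
grip_width: -0.001
grasp_force: 0.0
```

Call:
jog_arm(
  deltas=[
    {"gripper": 0, "offset": [0.0342, 0.0117, 0], "rotation": [0, 0, 0]},
    {"gripper": 0, "offset": [0.0342, 0.0117, 0], "rotation": [0, 0, 0]},
    {"gripper": 0, "offset": [0.0342, 0.0117, 0], "rotation": [0, 0, 0]},
    {"gripper": 0, "offset": [0.0342, 0.0117, 0], "rotation": [0, 0, 0]},
    {"gripper": 0, "offset": [0.0342, 0.0117, 0], "rotation": [0, 0, 0]},
    {"gripper": 0, "offset": [0.0342, 0.0117, 0], "rotation": [0, 0, 0]},
    {"gripper": 0, "offset": [0, 0, 0], "rotation": [0, 0, 0]},
    {"gripper": 0, "offset": [0, 0, 0], "rotation": [0, 0, 0]},
  ],
)

```text
clock: 10.1
position: [0.5407, 0.0814, 0.2309]
ee_rot: [0.543, 0.84, -0.001, -0.001]
ft_force: [0.2, -0.7, 0.1]
grip_width: -0.002
grasp_force: 0.0
```

Run:
```python
from s import *
p,M=st(); print(polar(np.array([.5525,.1683,0]),p,-65.9))
```

```text
10.1 [0.5407 0.0814 0.2309] phi 114.2 zaxis [-0.002 -0.001 -1.   ] F [ 0.2 -0.7  0.1] w -0.0 q [-0.61  0.17  0.43  1.71 -0.07  1.29  0.25]
(np.float64(0.07454998374070836), np.float64(0.046250571998170925))
```

Call:
jog_arm(
  deltas=[
    {"gripper": 0, "offset": [0, 0, 0.0243], "rotation": [0, 0, 0]},
    {"gripper": 0, "offset": [0, 0, 0.0243], "rotation": [0, 0, 0]},
    {"gripper": 0, "offset": [0, 0, 0.0243], "rotation": [0, 0, 0]},
    {"gripper": 0, "offset": [0, 0, 0.0243], "rotation": [0, 0, 0]},
    {"gripper": 0, "offset": [0, 0, 0.0243], "rotation": [0, 0, 0]},
    {"gripper": 0, "offset": [0, 0, 0.0243], "rotation": [0, 0, 0]},
    {"gripper": 0, "offset": [0, 0, 0], "rotation": [0, 0, 0]},
    {"gripper": 0, "offset": [0, 0.005, 0], "rotation": [0, 0, 0]},
    {"gripper": 0, "offset": [0, 0.005, 0], "rotation": [0, 0, 0]},
    {"gripper": 0, "offset": [0, 0.005, 0], "rotation": [0, 0, 0]},
    {"gripper": 0, "offset": [0, 0.005, 0], "rotation": [0, 0, 0]},
  ],
)

```text
clock: 11.2
position: [0.5607, 0.0892, 0.0874]
ee_rot: [0.544, 0.839, 0.001, 0.0]
ft_force: [0.2, -0.3, 0.1]
grip_width: 0.001
grasp_force: 0.0
```

Call:
jog_arm(
  deltas=[
    {"gripper": 0, "offset": [-0.00163, 0.00529, 0], "rotation": [0, 0, -4]},
    {"gripper": 0, "offset": [-0.00163, 0.00529, 0], "rotation": [0, 0, -4]},
    {"gripper": 0, "offset": [-0.00163, 0.00529, 0], "rotation": [0, 0, -4]},
    {"gripper": 0, "offset": [-0.00163, 0.00529, 0], "rotation": [0, 0, -4]},
    {"gripper": 0, "offset": [-0.00163, 0.00529, 0], "rotation": [0, 0, -4]},
    {"gripper": 0, "offset": [-0.00163, 0.00529, 0], "rotation": [0, 0, -4]},
  ],
)

```text
clock: 11.8
position: [0.5911, 0.0985, 0.0866]
ee_rot: [0.356, 0.934, -0.0, -0.001]
ft_force: [-3.8, -0.4, 1.3]
grip_width: -0.0
grasp_force: 1.6
```

Run:
```python
from s import *
p,M=st(); print(polar(np.array([.5525,.1683,0]),p,-65.9+24))
```

```text
11.8 [0.5911 0.0985 0.0866] phi 138.2 zaxis [-0.001 -0.    -1.   ] F [-3.8 -0.4  1.3] w -0.0 q [-0.5   0.42  0.32  1.72 -0.15  1.03  0.71]
(np.float64(0.0753213671230117), np.float64(0.026139569600115476))
```

Contact is at about 4 N, as expected, so I'll continue the swing.

Call:
jog_arm(
  deltas=[
    {"gripper": 0, "offset": [-0.00163, 0.00529, 0], "rotation": [0, 0, -4]},
    {"gripper": 0, "offset": [-0.00163, 0.00529, 0], "rotation": [0, 0, -4]},
    {"gripper": 0, "offset": [-0.00163, 0.00529, 0], "rotation": [0, 0, -4]},
    {"gripper": 0, "offset": [-0.00163, 0.00529, 0], "rotation": [0, 0, -4]},
    {"gripper": 0, "offset": [-0.00163, 0.00529, 0], "rotation": [0, 0, -4]},
    {"gripper": 0, "offset": [-0.00163, 0.00529, 0], "rotation": [0, 0, -4]},
    {"gripper": 0, "offset": [-0.00163, 0.00529, 0], "rotation": [0, 0, -4]},
    {"gripper": 0, "offset": [-0.00163, 0.00529, 0], "rotation": [0, 0, -4]},
    {"gripper": 0, "offset": [-0.00163, 0.00529, 0], "rotation": [0, 0, -4]},
    {"gripper": 0, "offset": [-0.00163, 0.00529, 0], "rotation": [0, 0, -4]},
    {"gripper": 0, "offset": [-0.00163, 0.00529, 0], "rotation": [0, 0, -4]},
    {"gripper": 0, "offset": [-0.00163, 0.00529, 0], "rotation": [0, 0, -4]},
    {"gripper": 0, "offset": [-0.00163, 0.00529, 0], "rotation": [0, 0, -4]},
    {"gripper": 0, "offset": [-0.00163, 0.00529, 0], "rotation": [0, 0, -4]},
    {"gripper": 0, "offset": [0, 0, 0], "rotation": [0, 0, 0]},
  ],
)

```text
clock: 13.3
position: [0.6322, 0.1611, 0.0867]
ee_rot: [-0.123, 0.992, -0.0, 0.0]
ft_force: [-0.1, -1.4, -0.4]
grip_width: -0.001
grasp_force: 0.2
```

Run:
```python
from s import *
p,M=st(); print(polar(np.array([.5525,.1683,0]),p,-65.9+80))
```

```text
13.3 [0.6322 0.1611 0.0867] phi -165.9 zaxis [ 0. -0. -1.] F [-0.1 -1.4 -0.4] w -0.0 q [-0.41  0.51  0.12  1.56 -0.07  1.08  1.54]
(np.float64(0.07556038170382398), np.float64(0.02642723559186481))
```

Call:
jog_arm(
  deltas=[
    {"gripper": 0, "offset": [-0.00086, 0.00263, 0], "rotation": [0, 0, -2]},
    {"gripper": 0, "offset": [-0.00086, 0.00263, 0], "rotation": [0, 0, -2]},
    {"gripper": 0, "offset": [0, 0, 0], "rotation": [0, 0, 0]},
  ],
)

```text
clock: 13.6
position: [0.6324, 0.1666, 0.0866]
ee_rot: [-0.158, 0.987, 0.0, 0.0]
ft_force: [2.3, -2.1, -0.6]
grip_width: 0.002
grasp_force: 1.2
```

Call:
jog_arm(
  deltas=[
    {"gripper": 0, "offset": [-0.00043, 0.0013, 0], "rotation": [0, 0, -1]},
    {"gripper": 0, "offset": [-0.00043, 0.0013, 0], "rotation": [0, 0, -1]},
    {"gripper": 0, "offset": [0, 0, 0], "rotation": [0, 0, 0]},
    {"gripper": 0, "offset": [0, 0, 0], "rotation": [0, 0, 0]},
  ],
)

```text
clock: 14.0
position: [0.6323, 0.1693, 0.0866]
ee_rot: [-0.174, 0.985, 0.0, 0.0]
ft_force: [2.2, -2.3, -0.8]
grip_width: 0.002
grasp_force: 1.2
```

Call:
jog_arm(
  deltas=[
    {"gripper": 0, "offset": [0, 0.0015, 0], "rotation": [0, 0, 0]},
    {"gripper": 0, "offset": [0, 0.0015, 0], "rotation": [0, 0, 0]},
    {"gripper": 0, "offset": [0, 0, 0], "rotation": [0, 0, 0]},
    {"gripper": 0, "offset": [0, 0, 0], "rotation": [0, 0, 0]},
  ],
)

```text
clock: 14.4
position: [0.631, 0.1722, 0.0866]
ee_rot: [-0.174, 0.985, 0.0, 0.0]
ft_force: [2.5, -1.5, 0.3]
grip_width: 0.001
grasp_force: 1.1
```

Run:
```python
from s import *
st()
i=imaging.camera("side")[170:290,230:370]
cv2.imwrite("pics/side4.png",cv2.convertScaleAbs(cv2.resize(i,None,fx=5,fy=5,interpolation=cv2.INTER_CUBIC),alpha=1.4))
```

```text
14.4 [0.631  0.1722 0.0866] phi -159.9 zaxis [-0.  0. -1.] F [ 2.5 -1.5  0.3] w 0.0 q [-0.41  0.51  0.1   1.55 -0.05  1.08  1.62]
```

View pics/side4.png

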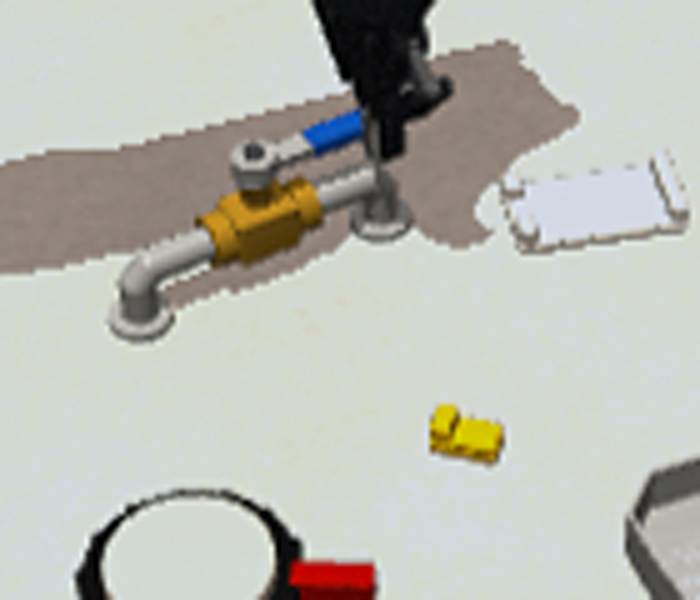

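The handle looks nearly in line with the pipe, with its hub at crop (253,155) and blue sleeve near (335,130), and the bystanders are untouched. I'll back off, lift, move the arm aside and measure.

Call:
jog_arm(
  deltas=[
    {"gripper": 0, "offset": [0, -0.02, 0], "rotation": [0, 0, 0]},
    {"gripper": 0, "offset": [0, -0.02, 0], "rotation": [0, 0, 0]},
    {"gripper": 0, "offset": [0, 0, -0.04], "rotation": [0, 0, 0]},
    {"gripper": 0, "offset": [0, 0, -0.04], "rotation": [0, 0, 0]},
    {"gripper": 0, "offset": [0, 0, -0.04], "rotation": [0, 0, 0]},
    {"gripper": 0, "offset": [0, -0.04, 0], "rotation": [0, 0, 0]},
    {"gripper": 0, "offset": [0, -0.04, 0], "rotation": [0, 0, 0]},
    {"gripper": 0, "offset": [0, -0.02, 0], "rotation": [0, 0, 0]},
    {"gripper": 0, "offset": [0, 0, 0], "rotation": [0, 0, 0]},
    {"gripper": 0, "offset": [0, 0, 0], "rotation": [0, 0, 0]},
  ],
)

```text
clock: 15.45
position: [0.6787, 0.0414, 0.2061]
ee_rot: [-0.174, 0.985, 0.001, -0.001]
ft_force: [-0.9, 1.6, -0.3]
grip_width: -0.001
grasp_force: 0.0
```

Run:
```python
from s import *
st()
t=imaging.camera("top")[215:315,215:305]; s=imaging.camera("side")[180:320,230:350]
f=lambda i,k:cv2.convertScaleAbs(cv2.resize(i,None,fx=k,fy=k,interpolation=cv2.INTER_CUBIC),alpha=1.4)
t=f(t,4);s=f(s,3); o=np.zeros((420,720,3),np.uint8); o[:400,:360]=t; o[:420,360:]=s
cv2.imwrite("pics/both5.png",o)
```

```text
15.45 [0.6787 0.0414 0.2061] phi -159.9 zaxis [-0.001  0.001 -1.   ] F [-0.9  1.6 -0.3] w -0.0 q [-0.24  0.47  0.16  1.35 -0.07  1.32  1.84]
```

View pics/both5.png

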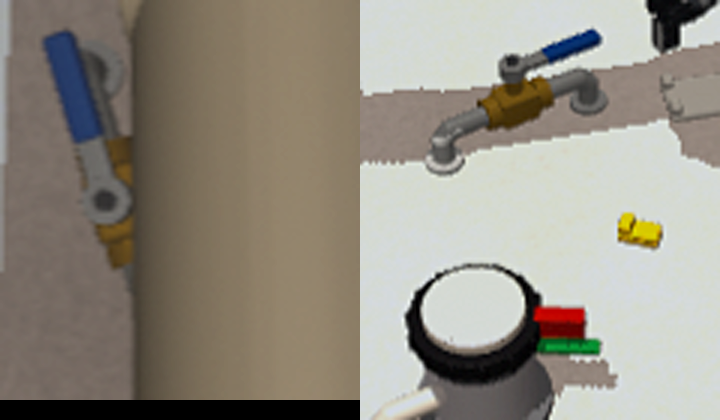

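In the left half, the hub is at (105,202) and the handle tip's middle at (58,37) (4x, from pixel (215,215)). In the right half, the lug still sits above the tab.

Run:
```python
from h import *
a=ray("top",215+105.5/4-.5,215+202.5/4-.5,.095);b=ray("top",215+58.5/4-.5,215+37.5/4-.5,.093)
d=(b-a)[:2];print(a,b,np.hypot(*d),np.degrees(np.arctan2(d[1],d[0])))
# side: hub (513,66), tip (598,38)
a=ray("side",230+(513-360)/3,180+66/3,.095);b=ray("side",230+(599-360)/3,180+39/3,.093)
d=(b-a)[:2];print(a,b,np.hypot(*d),np.degrees(np.arctan2(d[1],d[0])))
```

```text
[0.55083457 0.16793736 0.095     ] [0.64367879 0.19772087 0.093     ] 0.09750440104811366 17.785731325387
[0.55190262 0.16037907 0.095     ] [0.64433389 0.18453399 0.093     ] 0.09553533763848752 14.64548852954013
```

The handle reads about 18° and the pipe about 19.5°, which is within tolerance. Since there is time, I'll push once more to feel the stop.

Call:
jog_arm(
  deltas=[
    {"gripper": 0, "offset": [0, 0.04, 0], "rotation": [0, 0, 0]},
    {"gripper": 0, "offset": [0, 0.04, 0], "rotation": [0, 0, 0]},
    {"gripper": 0, "offset": [0, 0.015, 0], "rotation": [0, 0, 0]},
    {"gripper": 0, "offset": [0, 0, 0.04], "rotation": [0, 0, 0]},
    {"gripper": 0, "offset": [0, 0, 0.04], "rotation": [0, 0, 0]},
    {"gripper": 0, "offset": [0, 0, 0.04], "rotation": [0, 0, 0]},
    {"gripper": 0, "offset": [0, 0, 0], "rotation": [0, 0, 0]},
    {"gripper": 0, "offset": [0, 0.02, 0], "rotation": [0, 0, 0]},
    {"gripper": 0, "offset": [0, 0.02, 0], "rotation": [0, 0, 0]},
    {"gripper": 0, "offset": [0, 0.005, 0], "rotation": [0, 0, 0]},
    {"gripper": 0, "offset": [0, 0.002, 0], "rotation": [0, 0, 0]},
    {"gripper": 0, "offset": [0, 0, 0], "rotation": [0, 0, 0]},
  ],
)

```text
clock: 16.75
position: [0.6318, 0.1733, 0.0888]
ee_rot: [-0.174, 0.985, -0.0, 0.001]
ft_force: [2.3, -2.9, 1.6]
grip_width: 0.001
grasp_force: 1.5
```

Call:
jog_arm(
  deltas=[
    {"gripper": 0, "offset": [0, 0.001, 0], "rotation": [0, 0, 0]},
    {"gripper": 0, "offset": [0, 0.001, 0], "rotation": [0, 0, 0]},
    {"gripper": 0, "offset": [0, 0, 0], "rotation": [0, 0, 0]},
  ],
)

```text
clock: 17.05
position: [0.6317, 0.1735, 0.0887]
ee_rot: [-0.173, 0.985, -0.001, 0.002]
ft_force: [3.2, -7.5, 3.9]
grip_width: 0.0
grasp_force: 4.0
```

The force rose to about 8 N with no further travel, so the handle is at its open stop. I'll back off and lift clear.

Call:
jog_arm(
  deltas=[
    {"gripper": 0, "offset": [0, -0.02, 0], "rotation": [0, 0, 0]},
    {"gripper": 0, "offset": [0, -0.02, 0], "rotation": [0, 0, 0]},
    {"gripper": 0, "offset": [0, 0, -0.04], "rotation": [0, 0, 0]},
    {"gripper": 0, "offset": [0, 0, -0.04], "rotation": [0, 0, 0]},
    {"gripper": 0, "offset": [0, 0, -0.04], "rotation": [0, 0, 0]},
    {"gripper": 0, "offset": [0, 0, 0], "rotation": [0, 0, 0]},
    {"gripper": 0, "offset": [0, 0, 0], "rotation": [0, 0, 0]},
    {"gripper": 0, "offset": [0, 0, 0], "rotation": [0, 0, 0]},
    {"gripper": 0, "offset": [0, 0, 0], "rotation": [0, 0, 0]},
    {"gripper": 0, "offset": [0, 0, 0], "rotation": [0, 0, 0]},
  ],
)

```text
clock: 18.05
position: [0.643, 0.1381, 0.2055]
ee_rot: [-0.174, 0.985, -0.0, -0.001]
ft_force: [-0.4, 0.5, -0.3]
grip_width: -0.001
grasp_force: 0.0
```

Run:
```python
from s import *
st()
from workcell import workorder
print(workorder.hand_in())
```

```text
18.05 [0.643  0.1381 0.2055] phi -159.9 zaxis [-0.002 -0.    -1.   ] F [-0.4  0.5 -0.3] w -0.0 q [-0.37  0.42  0.12  1.42 -0.05  1.3   1.68]
the job is handed in; nothing more can be done
None
```

Job handed in at 18 s (no verdict was returned): the red lug measured over the green tab, then the valve handle was pushed to its open stop, with the arm lifted clear and no bystander touched.

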